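# Flip the stock tags of the vial racks

### The arm

A 6-joint arm with a two-finger parallel gripper is mounted at the origin on the work surface. World frame = base frame: x ahead of the robot, y to its left, z up, the work surface at z = 0. Lengths are in m, angles in rad, forces in N, time in s.
With the tool pointing down it reaches from about 0.375 to 0.825 m from the base axis. Payload 5.5 kg.
Tool frame: the origin (TCP) lies midway between the tips of the shut fingers; the grasp point (between the pads) lies 19 mm behind it; z points along the fingers, y is the line along which they close (so a half turn about z gives the same grasp; the last joint's range is limited). The gripper opens to 85 mm and grips with 20 to 120 N. Pads are 22 mm wide; open, the fingers measure 114 mm over their backs; the gripper's body (76 mm by 85 mm) begins 54 mm behind the grasp point. The pads swing forward as they close: fully open they stand 13 mm farther back than shut.
Start: joints at [-1.234, 0.314, -0.047, 1.21, 0, 1.571], TCP at [0.198, -0.566, 0.231] pointing down, gripper open.
Joint ranges: [-2.67, 2.67], [-0.69, 1.73], [-1.03, 1.25], [-2.08, 2.16], [-1.42, 1.45], [-3.14, 3.14]. Speed limits (rad/s): [2.39, 2.39, 3.01, 3.14, 3.14, 3.14].

### API

Orientations are given as a unit quaternion [w, x, y, z].
In Python, from bench import robot, optics, finish_job, search_frame, landmark_of gives the robot as it stands. The module is installed in compiled form; this text tells all that it offers.
- The arm moves only by the tool move_arm, never from a script. Its argument "rows" is a list of rows, each a list of 4 numbers: the shift along the tool's x, y, z in m, then the turn about the tool's z in degrees. In form: [[tx, ty, tz, yaw], ...]. A call has 1 to 12 rows; each row is the pose to reach, as a shift and turn from the pose commanded when the call began, along the tool's axes at that moment; what a row does not reach only later rows make up. A row lasts 1/12 s, in which the tool goes at most 41.7 mm and 7.16 degrees, less where a joint would pass 70% of its speed; a pose out of reach is approached as far as the arm can. A call with a gripper value outside its range is refused whole. "fingers" is the closure, from -1 (fully open) to 1 (shut), set as the call begins (left out, the last holds). The fingers move at their own pace and stop on an object; "newtons" is the grip in N (left out, the last holds). Time passes only in rows, so rows that repeat a pose let the fingers close. It gives the time, the measured TCP pose, the force, the opening and the grip force at its end, in the units of the state.
- robot.get_state(): the state, without advancing time (a new reading comes with each control period).
- optics.get_image(name): name is "scene" or "side" or "wrist"; returns a dict with "img" (400x640x3 uint8, red, green, blue), "z_map" (400x640 float32, m along the optical axis (not along the pixel's ray), 0 where there is no reading), "fx", "fy", "cx", "cy" (pixels), "rvec" (rotation vector, rad) and "tvec" (3), from world to camera coordinates, as OpenCV has them. Camera axes: x right, y down, z forward; pixel columns grow to the right and rows downward; lengths in m; the calibration is good to about 2 mm. A picture is of the moment at which its call begins.
- finish_job(): hands the job in; it is judged then, once.
Trained networks look in a picture, given as the dict that the camera call returned (one of the last four; its "shot" number tells which), for a name from the list of things; names that differ only in an ending like _2 or _b are one class to them, and where a whole thing is asked for, a point or a joint stands for the part that bears it (a point fixed in the world has none). Each returns a list of dicts, best first, with "score" (0 to 1); they miss things now and then, are a little off and sometimes report something else, mostly with a low value. They report only what shows in the picture. A call takes as long as a camera call.
- search_frame(picture, name): "box" ([centre column, centre row, width, height] in pixels, round what is visible of it).
- landmark_of(picture, name): "centre" ([column, row] in pixels: a listed point, or the origin of a listed thing).
The state is a dict: "time": time; "joint_positions": joint angles; "joint_vel": joint speeds; "joint_torque": joint torques, N m; "eef_pos": TCP position; "ee_rot": TCP orientation; "contact_force": force on the tool from outside, world axes, zero at the start; "wrist_torque": the same for the moment, N m; "width": opening from 0.0 (shut) to 1.0 (fully open); "grip_force": force on a finger pad.
Only numpy, scipy, OpenCV 4.12 (cv2) and the standard library are available. Lean on these libraries where they do the work, as an engineer would, in place of code of your own. Each camera call takes 0.05 s, during which the arm holds its last target. There are 200 camera calls.

### The job

Bring the stock board up to date: with a fingertip, push the hinged tags over so that only the racks with a vial in every hole show the disc face of their tag (tag leaning back towards its rack), and every rack with an empty hole shows the bar face (tag leaning towards the robot). Each tag belongs to the rack straight behind it and must end up resting on its stop; do not lift, shift or knock over the racks or anything else on the bench.

Things in the scene. Friction and masses are not known exactly. Their poses are not given: they have to be found in the camera images.
- board: Plywood stock board, 310 mm (its x) by 450 mm (its y), 8 mm thick, lying fixed on the table; origin at the centre of its underside. Its x axis points away from the robot. Four bays at y = -165, -55, 55, 165 mm in its frame; in each a tag stand at x = -75 and a rack at x = +100 mm, straight behind it.
- stand_1: Fixed grey stand of tag flap_1, 50 (x) by 66 (y) by 36 mm high; origin at the centre of its underside, on the board's top (8 mm above the table), axes parallel to the board's. It stands in any of the bays and belongs to the rack in the same bay, 175 mm away along its x axis (within 5 mm in y). Hinge line along its y axis, 24 mm above its origin.
- stand_1_hinge (a point): Middle of the hinge line of flap_1, 32 mm above the table. The flap is 46 mm wide, 4 mm thick, 40 g, top edge 65 mm from this line. Its robot-side face has a raised disc (28 mm), showing when it leans towards the rack ('full'); its rack-side face has a raised bar (36 x 8 mm), showing when it leans towards the robot ('not full').
- flap_1 (a joint): Tag hinge: 0 upright, positive leaning away from the robot to its rack, negative leaning to the robot; stops at -0.65 and +0.65 rad. Swings freely; pushed past upright it falls by its weight onto that side's stop, its top edge then 39 mm to that side of the hinge line and 84 mm above the table. Stop bars of the stand reach 43 mm above the table.
- stand_2: Fixed grey stand of tag flap_2, 50 (x) by 66 (y) by 36 mm high; origin at the centre of its underside, on the board's top (8 mm above the table), axes parallel to the board's. It stands in any of the bays and belongs to the rack in the same bay, 175 mm away along its x axis (within 5 mm in y). Hinge line along its y axis, 24 mm above its origin.
- stand_2_hinge (a point): Middle of the hinge line of flap_2, 32 mm above the table. The flap is 46 mm wide, 4 mm thick, 40 g, top edge 65 mm from this line. Its robot-side face has a raised disc (28 mm), showing when it leans towards the rack ('full'); its rack-side face has a raised bar (36 x 8 mm), showing when it leans towards the robot ('not full').
- flap_2 (a joint): Tag hinge: 0 upright, positive leaning away from the robot to its rack, negative leaning to the robot; stops at -0.65 and +0.65 rad. Swings freely; pushed past upright it falls by its weight onto that side's stop, its top edge then 39 mm to that side of the hinge line and 84 mm above the table. Stop bars of the stand reach 43 mm above the table.
- stand_3: Fixed grey stand of tag flap_3, 50 (x) by 66 (y) by 36 mm high; origin at the centre of its underside, on the board's top (8 mm above the table), axes parallel to the board's. It stands in any of the bays and belongs to the rack in the same bay, 175 mm away along its x axis (within 5 mm in y). Hinge line along its y axis, 24 mm above its origin.
- stand_3_hinge (a point): Middle of the hinge line of flap_3, 32 mm above the table. The flap is 46 mm wide, 4 mm thick, 40 g, top edge 65 mm from this line. Its robot-side face has a raised disc (28 mm), showing when it leans towards the rack ('full'); its rack-side face has a raised bar (36 x 8 mm), showing when it leans towards the robot ('not full').
- flap_3 (a joint): Tag hinge: 0 upright, positive leaning away from the robot to its rack, negative leaning to the robot; stops at -0.65 and +0.65 rad. Swings freely; pushed past upright it falls by its weight onto that side's stop, its top edge then 39 mm to that side of the hinge line and 84 mm above the table. Stop bars of the stand reach 43 mm above the table.
- stand_4: Fixed grey stand of tag flap_4, 50 (x) by 66 (y) by 36 mm high; origin at the centre of its underside, on the board's top (8 mm above the table), axes parallel to the board's. It stands in any of the bays and belongs to the rack in the same bay, 175 mm away along its x axis (within 5 mm in y). Hinge line along its y axis, 24 mm above its origin.
- stand_4_hinge (a point): Middle of the hinge line of flap_4, 32 mm above the table. The flap is 46 mm wide, 4 mm thick, 40 g, top edge 65 mm from this line. Its robot-side face has a raised disc (28 mm), showing when it leans towards the rack ('full'); its rack-side face has a raised bar (36 x 8 mm), showing when it leans towards the robot ('not full').
- flap_4 (a joint): Tag hinge: 0 upright, positive leaning away from the robot to its rack, negative leaning to the robot; stops at -0.65 and +0.65 rad. Swings freely; pushed past upright it falls by its weight onto that side's stop, its top edge then 39 mm to that side of the hinge line and 84 mm above the table. Stop bars of the stand reach 43 mm above the table.
- rack_p: Loose grey vial rack, 64 (x) by 88 (y) by 30 mm high, six holes in 2 rows of 3; all six holes hold a vial: FULL. White capped vials 24 mm across reach 65 mm above its origin. Origin at the centre of its underside, on the board's top. Stands in one of the four bays, which one differs; its near side is about 140 mm behind the hinge line. Not to be shifted.
- rack_q: Loose grey vial rack, 64 (x) by 88 (y) by 30 mm high, six holes in 2 rows of 3; five vials, one hole empty: not full. White capped vials 24 mm across reach 65 mm above its origin. Origin at the centre of its underside, on the board's top. Stands in one of the four bays, which one differs; its near side is about 140 mm behind the hinge line. Not to be shifted.
- rack_r: Loose grey vial rack, 64 (x) by 88 (y) by 30 mm high, six holes in 2 rows of 3; four vials, two holes empty: not full. White capped vials 24 mm across reach 65 mm above its origin. Origin at the centre of its underside, on the board's top. Stands in one of the four bays, which one differs; its near side is about 140 mm behind the hinge line. Not to be shifted.
- rack_s: Loose grey vial rack, 64 (x) by 88 (y) by 30 mm high, six holes in 2 rows of 3; two vials, four holes empty: not full. White capped vials 24 mm across reach 65 mm above its origin. Origin at the centre of its underside, on the board's top. Stands in one of the four bays, which one differs; its near side is about 140 mm behind the hinge line. Not to be shifted.
- vial: Bystander: loose white capped vial, 24 mm across, 60 mm tall, standing on the board between the tag row and the rack row, midway between two bays (within 8 mm). Origin at the centre of its underside.
- loupe: Bystander: black folding loupe, 30 x 30 mm, 22 mm high, lying on the board on the robot's side of the tag row, midway between two bays. Origin at the centre of its underside.
- wash_bottle: Bystander: white plastic bottle, 68 mm across, 150 mm tall, standing right of the board. Origin at the centre of its underside.
- water_bottle: Bystander: clear bottle, 62 mm across, 190 mm tall, standing left of the board. Origin at the centre of its underside.
- notebook: Bystander: notebook 150 x 105 mm, 10 mm thick, lying left of the robot. Origin at the centre of its underside.
- dish: Bystander: glass dish, 90 mm across, 16 mm high, right of the robot. Origin at the centre of its underside.
- needle: Bystander: mounted needle with a wooden handle, 140 mm long, lying on the table along the board's left side. Origin at the underside, about the middle.

How it is judged:
By the outcome, as a careful person would: the job done as asked, in the order asked, and still so for the second after the job is handed in, with the robot touching nothing.
It also fails if it takes over 54 s, if anything falls off the work surface, if the arm or the gripper's body presses on something with over 40 N, if the wrist force passes 120 N, or if a joint passes its speed limit or range.

## Working session

There is one attempt and no reset: what is moved stays moved. The work goes in short steps, Python scripts to look and compute and a tool call to move; the robot and the scene stay as the last step left them, time stands still between calls to the robot, and variables do not carry over. Pictures are saved under pics/ and viewed, at most 10 in all, crops included, and the job is handed in when it is done.

Besides the shell and the picture viewer there is one more tool, called after ">>>" by a JSON object that holds its "fn" and its "kwargs". move_arm: Moves the arm, as the interface text tells. Its arguments: {"type":"object","properties":{"rows":{"type":"array","items":{"type":"array","items":{"type":"number"}}},"fingers":{"type":"number"},"newtons":{"type":"number"}},"required":["rows"]}

```bash
mkdir -p pics
cat > h.py <<'E'
import numpy as np, cv2
from bench import robot, optics, finish_job, search_frame, landmark_of
def cam(p):
    R=cv2.Rodrigues(np.array(p["rvec"],float))[0]; return R,np.array(p["tvec"],float).ravel()
def ray(p,uv,z):
    R,t=cam(p); d=R.T@np.array([(uv[0]-p["cx"])/p["fx"],(uv[1]-p["cy"])/p["fy"],1]); o=-R.T@t
    return o+d*(z-o[2])/d[2]
def cloud(p):
    R,t=cam(p); Z=p["z_map"]; v,u=np.indices(Z.shape)
    P=np.stack([(u-p["cx"])/p["fx"]*Z,(v-p["cy"])/p["fy"]*Z,Z],-1); return (P-t)@R
def save(p,n): cv2.imwrite(n,cv2.cvtColor(p["img"],cv2.COLOR_RGB2BGR))
E
python3 - <<'E'
from h import *
np.set_printoptions(precision=3,suppress=True)
s=robot.get_state(); print(s["time"],s["eef_pos"],s["ee_rot"],s["width"])
for n in ["scene","side"]:
    p=optics.get_image(n); save(p,f"pics/{n}0.png"); R,t=cam(p); print(n,-R.T@t,R[2])
    for nm,z in [("stand_1_hinge",.032),("rack_p",.008),("rack_q",.008),("rack_r",.008),("rack_s",.008),("vial",.008),("loupe",.008),("board",0)]:
        for d in landmark_of(p,nm)[:5]: print(nm,round(d["score"],2),np.round(d["centre"]),ray(p,d["centre"],z))
E
```

```text
0.0 [ 0.198 -0.566  0.23 ] [-0.001  0.986  0.168 -0.   ] 0.9975463219954362
scene [ 1.18  -0.674  1.047] [-0.452  0.496 -0.741]
stand_1_hinge 0.94 [333. 192.] [0.581 0.05  0.032]
rack_p 0.76 [347. 250.] [ 0.737 -0.068  0.008]
rack_p 0.61 [402. 208.] [0.756 0.159 0.008]
rack_p 0.58 [377. 227.] [0.747 0.05  0.008]
rack_p 0.54 [304. 216.] [ 0.569 -0.062  0.008]
rack_q 0.76 [347. 250.] [ 0.737 -0.068  0.008]
rack_q 0.61 [402. 208.] [0.756 0.159 0.008]
rack_q 0.58 [377. 227.] [0.747 0.05  0.008]
rack_q 0.54 [304. 216.] [ 0.569 -0.062  0.008]
rack_r 0.76 [347. 250.] [ 0.737 -0.068  0.008]
rack_r 0.61 [402. 208.] [0.756 0.159 0.008]
rack_r 0.58 [377. 227.] [0.747 0.05  0.008]
rack_r 0.54 [304. 216.] [ 0.569 -0.062  0.008]
rack_s 0.76 [347. 250.] [ 0.737 -0.068  0.008]
rack_s 0.61 [402. 208.] [0.756 0.159 0.008]
rack_s 0.58 [377. 227.] [0.747 0.05  0.008]
rack_s 0.54 [304. 216.] [ 0.569 -0.062  0.008]
vial 0.73 [343. 219.] [0.658 0.007 0.008]
loupe 0.43 [278. 212.] [ 0.503 -0.103  0.008]
loupe 0.38 [360. 103.] [0.345 0.461 0.008]
board 0.32 [348. 250.] [ 0.736 -0.063  0.   ]
board 0.22 [305. 215.] [ 0.565 -0.054  0.   ]
side [0.359 0.968 0.7  ] [ 0.176 -0.817 -0.548]
stand_1_hinge 0.75 [320. 210.] [0.567 0.049 0.032]
rack_p 0.86 [257. 210.] [0.741 0.047 0.008]
rack_p 0.69 [267. 187.] [ 0.75  -0.072  0.008]
rack_p 0.67 [288. 169.] [ 0.718 -0.18   0.008]
rack_q 0.86 [257. 210.] [0.741 0.047 0.008]
rack_q 0.69 [267. 187.] [ 0.75  -0.072  0.008]
rack_q 0.67 [288. 169.] [ 0.718 -0.18   0.008]
rack_r 0.86 [257. 210.] [0.741 0.047 0.008]
rack_r 0.69 [267. 187.] [ 0.75  -0.072  0.008]
rack_r 0.67 [288. 169.] [ 0.718 -0.18   0.008]
rack_s 0.86 [257. 210.] [0.741 0.047 0.008]
rack_s 0.69 [267. 187.] [ 0.75  -0.072  0.008]
rack_s 0.67 [288. 169.] [ 0.718 -0.18   0.008]
vial 0.54 [296. 203.] [ 0.647 -0.007  0.008]
loupe 0.53 [351. 185.] [ 0.511 -0.124  0.008]
board 0.63 [298. 207.] [ 0.639 -0.001  0.   ]
```

Run:
```python
import cv2
a=cv2.imread("pics/scene0.png");a=a[130:330,210:450];cv2.imwrite("pics/s0c.png",cv2.resize(a,(720,600),interpolation=cv2.INTER_CUBIC))
a=cv2.imread("pics/side0.png");a=a[110:290,220:420];cv2.imwrite("pics/d0c.png",cv2.resize(a,(660,594),interpolation=cv2.INTER_CUBIC))
```

```text
(no output)
```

View pics/s0c.png

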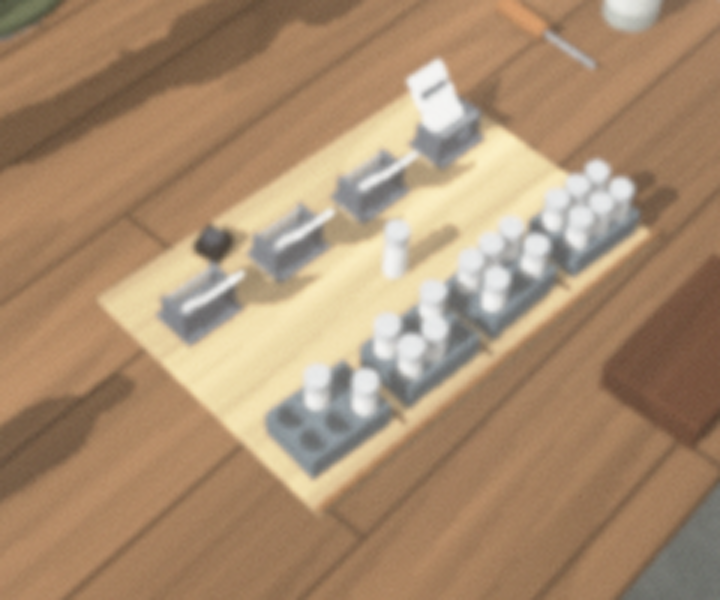

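View pics/d0c.png

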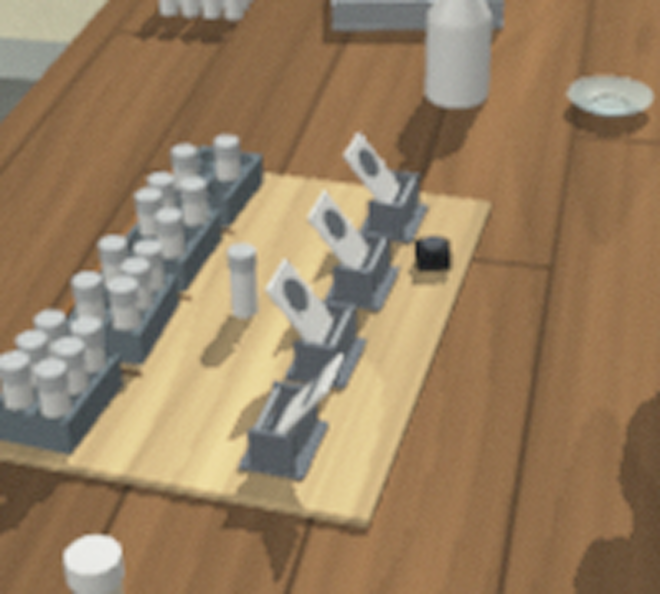

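The scene crop shows the racks from right to left (low y to high y) with 2, 4, 5 and 6 vials, at about (325,420), (420,345), (505,275) and (590,215). The side crop confirms discs showing on the three right tags, at (370,160), (335,220) and (295,295). The leftmost tag, at (435,90) in the scene crop, shows its bar. All four tags therefore need flipping: the three right ones towards the robot and the left one towards its rack.

Run:
```python
from h import *
np.set_printoptions(precision=3,suppress=True)
p=optics.get_image("scene"); C=cloud(p)
h=cv2.cvtColor(p["img"],cv2.COLOR_RGB2HSV)
m0=(np.abs(C[...,0]-.64)<.25)&(np.abs(C[...,1])<.3)&(p["z_map"]>0)
b=m0&(abs(C[...,2]-.008)<.008)&(h[...,2]>190)&(h[...,1]>50)
n,l,st,ce=cv2.connectedComponentsWithStats(b.astype(np.uint8)); i=1+st[1:,4].argmax(); b=l==i
r=cv2.minAreaRect((C[b][:,:2]).astype(np.float32)); print("rect",r, "\n",cv2.boxPoints(r))
f=m0&(C[...,2]>.06)&(C[...,2]<.11)&(C[...,0]<.64)&(h[...,2]>150)&(h[...,1]<45)
n,l,st,ce=cv2.connectedComponentsWithStats(f.astype(np.uint8))
for i in range(1,n):
    if st[i,4]>8: q=C[l==i]; print("flap",st[i,4],q.mean(0),q[q[:,2].argsort()[-8:]].mean(0))
v=m0&(C[...,2]>.06)&(C[...,2]<.1)&(C[...,0]>.62)
n,l,st,ce=cv2.connectedComponentsWithStats(v.astype(np.uint8))
for i in range(1,n):
    if st[i,4]>5: print("vial",st[i,4],C[l==i].mean(0))
```

```text
rect ((0.6400458812713623, -0.000708460807800293), (0.4583059847354889, 0.31110095977783203), 85.8749008178711) 
 [[ 0.468 -0.218]
 [ 0.779 -0.24 ]
 [ 0.812  0.217]
 [ 0.501  0.239]]
flap 123 [0.552 0.168 0.072] [0.545 0.166 0.082]
flap 38 [0.608 0.05  0.077] [0.613 0.05  0.084]
flap 44 [ 0.6   -0.059  0.077] [ 0.605 -0.054  0.084]
flap 48 [ 0.592 -0.167  0.077] [ 0.597 -0.163  0.083]
vial 343 [0.76  0.155 0.069]
vial 184 [0.732 0.042 0.069]
vial 49 [ 0.657 -0.     0.065]
vial 60 [0.763 0.07  0.069]
vial 65 [0.761 0.014 0.069]
vial 65 [ 0.73  -0.037  0.07 ]
vial 68 [ 0.725 -0.091  0.069]
vial 137 [ 0.756 -0.081  0.07 ]
vial 75 [ 0.717 -0.173  0.07 ]
vial 79 [ 0.751 -0.149  0.069]
```

>>> {"fn": "move_arm", "kwargs": {"rows": [[0.03,0,0,7],[0.06,0,0,14],[0.09,0,0,21],[0.12,0,0,23.4]], "fingers": 1, "newtons": 20}}

```text
time: 1.28
eef_pos: [0.3125, -0.5262, 0.2314]
ee_rot: [0.0, 0.999, -0.039, 0.0]
contact_force: [0.0, -1.1, -0.6]
width: 0.455
grip_force: 0.0
```

>>> {"fn": "move_arm", "kwargs": {"rows": [[0.025,-0.032,0,0],[0.05,-0.064,0,0],[0.075,-0.096,0,0],[0.1,-0.128,0,0],[0.125,-0.16,0,0],[0.15,-0.192,0,0],[0.175,-0.224,0,0],[0.2,-0.256,0,0],[0.225,-0.288,0,0],[0.25,-0.32,0,0],[0.275,-0.352,0,0],[0.294,-0.383,0,0]]}}

```text
time: 2.28
eef_pos: [0.634, -0.1637, 0.2312]
ee_rot: [-0.0, 0.999, -0.036, 0.0]
contact_force: [-0.9, -0.4, -0.0]
width: -0.002
grip_force: 0.0
```

>>> {"fn": "move_arm", "kwargs": {"rows": [[0,0,0.03,0],[0,0,0.06,0],[0,0,0.08,0],[0,0,0.08,0]]}}

```text
time: 2.62
eef_pos: [0.6291, -0.1643, 0.1461]
ee_rot: [-0.001, 0.999, -0.035, -0.004]
contact_force: [-0.7, 0.5, -0.3]
width: 0.002
grip_force: 0.0
```

>>> {"fn": "move_arm", "kwargs": {"rows": [[0,0,0.03,0],[0,0,0.06,0],[0,0,0.083,0],[0,0,0.083,0],[-0.012,0,0.083,0],[-0.024,0,0.083,0],[-0.036,0,0.083,0],[-0.048,0,0.083,0],[-0.058,0,0.083,0],[-0.068,0,0.083,0],[-0.078,0,0.083,0],[-0.078,0,0.083,0]]}}

```text
time: 3.62
eef_pos: [0.5536, -0.1603, 0.0702]
ee_rot: [0.0, 0.999, -0.036, 0.0]
contact_force: [0.1, -0.7, -0.2]
width: -0.003
grip_force: 0.0
```

>>> {"fn": "move_arm", "kwargs": {"rows": [[0,0,0,0],[0.02,0,0,0],[0.04,0,-0.03,0],[0.06,0,-0.06,0],[0.078,0,-0.083,0],[0.078,0,-0.083,0]]}}

```text
time: 4.12
eef_pos: [0.6395, -0.1668, 0.1577]
ee_rot: [0.001, 0.999, -0.035, 0.006]
contact_force: [0.5, -0.5, 1.8]
width: -0.002
grip_force: 0.0
```

```bash
cat > chk.py <<'E'
from h import *
import sys
np.set_printoptions(precision=3,suppress=True)
B=np.array([.565,.0047]);E=np.array([[.9974,-.0719],[.0719,.9974]])
for nm in sys.argv[1:]:
    p=optics.get_image(nm);save(p,f"pics/{nm}_{p['shot']}.png");C=cloud(p);h=cv2.cvtColor(p["img"],cv2.COLOR_RGB2HSV)
    b=np.einsum('ij,hwj->hwi',E,C[...,:2]-B)
    for y in (-.165,-.055,.055,.165):
        m=(p["z_map"]>0)&(abs(b[...,0])<.06)&(abs(b[...,1]-y)<.03)&(C[...,2]>.06)&(C[...,2]<.11)&(h[...,1]<60)
        if m.sum(): print(nm,y,m.sum(),b[m].mean(0),C[m][:,2].max())
s=robot.get_state(); d=E@(np.array(s["eef_pos"])[:2]-B); print("t",s["time"],"tcp b",d,s["eef_pos"][2],s["contact_force"])
E
python3 chk.py scene side
```

```text
scene -0.165 167 [-0.024 -0.168] 0.08516684828090507
scene -0.055 44 [ 0.039 -0.061] 0.08665379251721987
scene 0.055 40 [0.039 0.048] 0.08659653731972522
scene 0.165 126 [-0.024  0.162] 0.08261541802342551
side -0.165 52 [-0.03  -0.163] 0.08758947638388061
side -0.055 117 [ 0.027 -0.054] 0.08841994064902234
side 0.055 151 [0.027 0.055] 0.0883514470301726
side 0.165 89 [-0.031  0.167] 0.08772707197159724
t 4.2167 tcp b [ 0.081 -0.165] 0.1526057085958796 [-0.825 -0.223 -0.27 ]
```

>>> {"fn": "move_arm", "kwargs": {"rows": [[0,-0.035,0,0],[0,-0.07,0,0],[0,-0.11,0,0],[0,-0.11,0,0],[0,-0.11,0.03,0],[0,-0.11,0.06,0],[0,-0.11,0.083,0],[0,-0.11,0.083,0]]}}

```text
time: 4.88
eef_pos: [0.6343, -0.0554, 0.0618]
ee_rot: [-0.0, 0.999, -0.036, -0.006]
contact_force: [-1.8, -0.1, 0.4]
width: -0.0
grip_force: 0.0
```

>>> {"fn": "move_arm", "kwargs": {"rows": [[-0.012,0,0,0],[-0.024,0,0,0],[-0.036,0,0,0],[-0.048,0,0,0],[-0.06,0,0,0],[-0.072,0,0,0],[-0.082,0,0,0],[-0.082,0,0,0],[-0.06,0,0,0],[-0.04,0,-0.03,0],[-0.02,0,-0.06,0],[0,0,-0.083,0]]}}

```text
time: 5.88
eef_pos: [0.6416, -0.0562, 0.1538]
ee_rot: [0.0, 0.999, -0.036, 0.001]
contact_force: [0.7, -0.1, 0.4]
width: -0.002
grip_force: 0.0
```

>>> {"fn": "move_arm", "kwargs": {"rows": [[0,-0.035,0,0],[0,-0.07,0,0],[0,-0.11,0,0],[0,-0.11,0,0],[0,-0.11,0.03,0],[0,-0.11,0.06,0],[0,-0.11,0.083,0],[0,-0.11,0.083,0]]}}

```text
time: 6.55
eef_pos: [0.6446, 0.0068, 0.0675]
ee_rot: [-0.016, 1.0, -0.002, -0.003]
contact_force: [-11.9, -4.5, 69.5]
width: -0.004
grip_force: 34.9
```

>>> {"fn": "move_arm", "kwargs": {"rows": [[-0.012,0,0,0],[-0.024,0,0,0],[-0.036,0,0,0],[-0.048,0,0,0],[-0.06,0,0,0],[-0.072,0,0,0],[-0.082,0,0,0],[-0.082,0,0,0],[-0.06,0,0,0],[-0.04,0,-0.03,0],[-0.02,0,-0.06,0],[0,0,-0.083,0]]}}

```text
time: 7.55
eef_pos: [0.6491, 0.0046, 0.1555]
ee_rot: [-0.016, 1.0, -0.002, 0.0]
contact_force: [1.1, 0.4, 1.0]
width: -0.002
grip_force: 0.0
```

```bash
python3 chk.py scene side
```

```text
scene -0.165 174 [-0.024 -0.168] 0.08714495162348641
scene -0.055 159 [-0.024 -0.058] 0.08590936787634462
scene 0.055 28 [0.037 0.039] 0.08450564197015917
scene 0.165 1 [-0.017  0.16 ] 0.06312134795504601
side -0.165 53 [-0.03  -0.162] 0.08769890268065095
side -0.055 59 [-0.031 -0.051] 0.08857527066440145
side 0.055 146 [0.028 0.055] 0.08800401826613656
side 0.165 90 [-0.03   0.167] 0.08677032594559007
t 7.65 tcp b [0.089 0.006] 0.15832077912631765 [ 0.816  1.004 -0.56 ]
```

The arm stopped short in y and pressed down near the loose vial, so I'm looking before moving again.

Run:
```python
from h import *
np.set_printoptions(precision=3,suppress=True)
s=robot.get_state(); print(np.array(s["joint_positions"]),np.array(s["joint_vel"]),np.array(s["joint_torque"]),s["ee_rot"])
for n in ["side"]:
    p=optics.get_image(n); a=p["img"][60:290,200:440]; cv2.imwrite("pics/d1.png",cv2.cvtColor(cv2.resize(a,(626,600),interpolation=cv2.INTER_CUBIC),cv2.COLOR_RGB2BGR))
    print([(round(d["score"],2),ray(p,d["centre"],.008)) for d in landmark_of(p,"vial")[:2]])
```

```text
[-0.01   0.441 -0.031  1.089  0.032  3.136] [ 0.003  0.002 -0.131 -0.044  0.     0.001] [ -0.042 -58.85   32.955   1.042   0.127  -0.007] [-0.016  1.    -0.002  0.005]
[(0.71, array([0.649, 0.017, 0.008])), (0.23, array([ 0.56 , -0.188,  0.008]))]
```

View pics/d1.png

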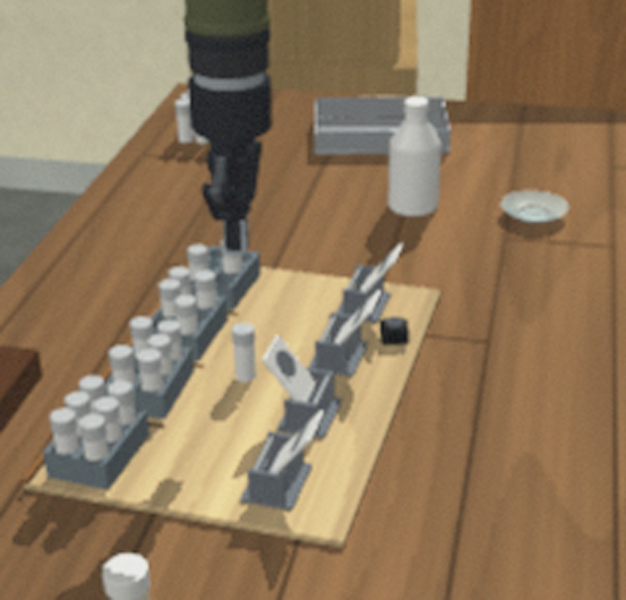

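The image shows the vial still upright near (243,350), the bay-3 tag still on its disc at (290,370), and the other tags correct. The last joint had run into its limit at 3.14 rad. I'll rise and turn the tool back by about a quarter turn.

>>> {"fn": "move_arm", "kwargs": {"rows": [[0,0,-0.02,-7],[0,0,-0.03,-14],[0,0,-0.03,-21],[0,0,-0.03,-28],[0,0,-0.03,-35],[0,0,-0.03,-42],[0,0,-0.03,-49],[0,0,-0.03,-56],[0,0,-0.03,-63],[0,0,-0.03,-70],[0,0,-0.03,-77],[0,0,-0.03,-84]]}}

```text
time: 8.75
eef_pos: [0.6456, 0.0037, 0.1814]
ee_rot: [-0.014, 0.742, 0.67, 0.009]
contact_force: [0.2, -0.3, -0.1]
width: -0.001
grip_force: 0.0
```

>>> {"fn": "move_arm", "kwargs": {"rows": [[0,0,0,-6],[0,0,0,-6]]}}

```text
time: 8.92
eef_pos: [0.6457, 0.0037, 0.1815]
ee_rot: [-0.013, 0.708, 0.706, 0.01]
contact_force: [-0.4, -0.7, 0.2]
width: 0.001
grip_force: 0.0
```

```bash
python3 chk.py scene side
python3 - <<'E'
from h import *
s=robot.get_state(); print(s["joint_positions"],s["ee_rot"])
p=optics.get_image("side"); C=cloud(p)
for n in("side","scene"):
    p=optics.get_image(n); C=cloud(p); m=(p["z_map"]>0)&(abs(C[...,0]-.65)<.04)&(abs(C[...,1])<.06)&(C[...,2]>.02)&(C[...,2]<.1); print(n,m.sum(),C[m].mean(0),C[m].min(0),C[m].max(0)); save(p,f"pics/v_{n}.png")
E
```

```text
scene -0.165 167 [-0.024 -0.167] 0.08536292713207104
scene -0.055 155 [-0.024 -0.058] 0.08759650730942736
scene 0.055 39 [0.039 0.049] 0.08418175600485601
scene 0.165 15 [-0.018  0.156] 0.07273118360555918
side -0.165 51 [-0.031 -0.161] 0.08863893820152369
side -0.055 58 [-0.031 -0.052] 0.0884551420057106
side 0.055 143 [0.028 0.055] 0.08767115127013447
side 0.165 87 [-0.031  0.167] 0.08813359630354727
t 9.0167 tcp b [0.081 0.005] 0.18206997167369174 [-0.112 -0.649  0.206]
[-1.09856742e-02  4.25579714e-01  7.32496000e-05  1.14926982e+00
  3.24642960e-02  1.56721930e+00] [-0.01281061  0.70964913  0.70436546  0.01016394]
side 154 [0.64839288 0.00660153 0.05037776] [ 0.63858776 -0.01097713  0.02037803] [0.66160556 0.01424057 0.07268616]
scene 131 [0.65450189 0.00121834 0.05315136] [ 0.61057211 -0.01080024  0.02041601] [0.66776994 0.0553347  0.08464376]
```

>>> {"fn": "move_arm", "kwargs": {"rows": [[0.025,0.002,0,3.7],[0.05,0.004,0,3.7],[0.05,0.004,0,3.7],[0.05,0.004,0,3.7]]}}

```text
time: 9.5
eef_pos: [0.6518, 0.0546, 0.185]
ee_rot: [-0.012, 0.731, 0.683, 0.011]
contact_force: [-0.7, 0.1, -0.6]
width: -0.001
grip_force: 0.0
```

>>> {"fn": "move_arm", "kwargs": {"rows": [[0,0,0.015,0],[0,0,0.03,0],[0,0,0.03,0]]}}

```text
time: 9.75
eef_pos: [0.6499, 0.0536, 0.1521]
ee_rot: [-0.013, 0.731, 0.682, 0.009]
contact_force: [-0.7, -0.1, -1.1]
width: 0.001
grip_force: 0.0
```

```bash
python3 chk.py side; python3 -c "
from h import *
s=robot.get_state();print(s['joint_positions'],s['ee_rot'])"
```

```text
side -0.165 52 [-0.03  -0.161] 0.08807521688791495
side -0.055 57 [-0.031 -0.052] 0.08760878993706352
side 0.055 148 [0.028 0.055] 0.087854790760009
side 0.165 87 [-0.031  0.167] 0.08818241627300138
t 9.8 tcp b [0.082 0.055] 0.15349129524301916 [-0.788 -0.938  0.348]
[ 0.06602557  0.45127127 -0.02750867  1.09433574  0.03208056  1.70692671] [-0.01316124  0.73137124  0.68178992  0.00924091]
```

>>> {"fn": "move_arm", "kwargs": {"rows": [[0,0,0.03,0],[0,0,0.06,0],[0,0,0.085,0],[0,0,0.085,0],[0,-0.012,0.085,0],[0,-0.024,0.085,0],[0,-0.036,0.085,0],[0,-0.048,0.085,0],[0,-0.06,0.085,0],[0,-0.07,0.085,0],[0,-0.08,0.085,0],[0,-0.08,0.085,0]]}}

```text
time: 10.8
eef_pos: [0.5711, 0.0626, 0.072]
ee_rot: [-0.012, 0.731, 0.682, 0.011]
contact_force: [0.4, 0.1, -0.9]
width: -0.001
grip_force: 0.0
```

>>> {"fn": "move_arm", "kwargs": {"rows": [[0,0.02,0,0],[0,0.04,-0.03,0],[0,0.04,-0.06,0],[0,0.02,-0.085,0],[0,-0.01,-0.085,0],[0,-0.04,-0.085,0],[0,-0.075,-0.085,0],[0,-0.075,-0.085,0]]}}

```text
time: 11.47
eef_pos: [0.4907, 0.0649, 0.1554]
ee_rot: [-0.014, 0.731, 0.682, 0.008]
contact_force: [-1.4, -0.3, -0.3]
width: 0.002
grip_force: 0.0
```

```bash
python3 chk.py side scene; python3 -c "
from h import *
s=robot.get_state();print(s['joint_positions'],s['ee_rot'])"
```

```text
side -0.055 57 [-0.03 -0.05] 0.08768210323030079
side 0.055 73 [-0.03   0.058] 0.08800810946342015
side 0.165 90 [-0.031  0.167] 0.08832732580406566
scene -0.165 170 [-0.024 -0.168] 0.0887330218530057
scene -0.055 154 [-0.024 -0.058] 0.08665456985358067
scene 0.055 134 [-0.024  0.052] 0.08544109923646798
scene 0.165 120 [-0.025  0.162] 0.08354065240957433
t 11.5667 tcp b [-0.072  0.055] 0.15674256865290362 [1.177 1.373 0.248]
[ 0.10904235  0.17077114 -0.40680326  0.98912298  0.03221597  1.74873018] [-0.01167425  0.73092044  0.6822695   0.01128516]
```

>>> {"fn": "move_arm", "kwargs": {"rows": [[0.035,-0.01,0,0],[0.07,-0.01,0,0],[0.11,-0.01,0,0],[0.11,-0.01,0,0],[0.11,-0.01,0,0]]}}

```text
time: 11.98
eef_pos: [0.4969, 0.1777, 0.1599]
ee_rot: [-0.012, 0.73, 0.683, 0.012]
contact_force: [0.5, -1.2, 0.1]
width: -0.001
grip_force: 0.0
```

```bash
python3 chk.py; python3 -c "
from h import *
s=robot.get_state();print(s['joint_positions'],s['ee_rot'])"
```

```text
t 11.9833 tcp b [-0.08   0.168] 0.15994646308587715 [ 0.46  -1.156  0.108]
[ 0.3240923   0.20969486 -0.35083043  0.99854027  0.03090206  1.96078556] [-0.01161818  0.72985524  0.68340195  0.01175241]
```

>>> {"fn": "move_arm", "kwargs": {"rows": [[0,0,0.03,0],[0,0,0.06,0],[0,0,0.09,0],[0,0,0.09,0],[0,0.012,0.09,0],[0,0.024,0.09,0],[0,0.036,0.09,0],[0,0.048,0.09,0],[0,0.06,0.09,0],[0,0.07,0.09,0],[0,0.08,0.09,0],[0,0.08,0.09,0]]}}

```text
time: 12.98
eef_pos: [0.5775, 0.1725, 0.07]
ee_rot: [-0.011, 0.731, 0.682, 0.012]
contact_force: [0.0, 0.6, 0.5]
width: -0.002
grip_force: 0.0
```

>>> {"fn": "move_arm", "kwargs": {"rows": [[0,-0.02,0,0],[0,-0.04,-0.03,0],[0,-0.06,-0.06,0],[0,-0.08,-0.09,0],[0,-0.11,-0.12,0],[0,-0.11,-0.12,0],[0,-0.11,-0.12,0]]}}

```text
time: 13.57
eef_pos: [0.4651, 0.1771, 0.1918]
ee_rot: [-0.011, 0.731, 0.683, 0.013]
contact_force: [0.5, -0.2, -0.5]
width: -0.0
grip_force: 0.0
```

```bash
python3 chk.py side scene
python3 - <<'E'
from h import *
p=optics.get_image("scene")
a=p["img"][130:330,210:450];cv2.imwrite("pics/s9.png",cv2.cvtColor(cv2.resize(a,(720,600),interpolation=cv2.INTER_CUBIC),cv2.COLOR_RGB2BGR))
E
```

```text
side -0.055 58 [-0.031 -0.051] 0.0884256550892192
side 0.055 69 [-0.031  0.058] 0.08715878638305456
side 0.165 180 [0.028 0.165] 0.0893913225578051
scene -0.165 174 [-0.024 -0.167] 0.08458247452942468
scene -0.055 158 [-0.024 -0.058] 0.0856508661415334
scene 0.055 134 [-0.024  0.052] 0.08466658535922732
scene 0.165 37 [0.039 0.158] 0.085931197814875
t 13.6667 tcp b [-0.112  0.164] 0.1891612434118479 [ 0.278 -0.186 -0.01 ]
```

View pics/s9.png

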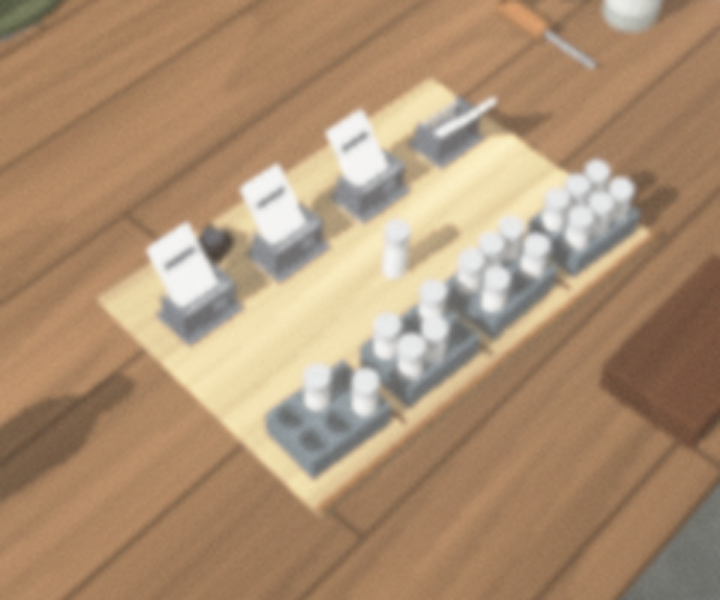

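Three tags show their bars, at (180,260), (270,200) and (355,145), and the tag of the full rack leans back at (465,120). The racks and the vial at (396,250) stand where they were at the start.

```bash
python3 -c "
from h import *
print(finish_job())"
```

```text
the job is handed in; nothing more can be done
None
```

The job is handed in: the full rack's tag (leftmost) shows its disc and the other three show their bars. One slip along the way: the last joint hit its limit and the fingertip pressed the loose vial with about 70 N, but in the last picture the vial still stands in place.

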